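Take the spent ink cartridge out of the label printer

TASK

The wide ink cartridge in the label printer is spent. Press it deeper until its push-push latch lets go and it springs up, then draw it out and stand it upright in the open return carton, beside the used cartridge that is already there. Leave the three slim cartridges latched in the printer and do not shove the soap bars or the label roll about.

Things in the scene. Friction and masses are not known exactly. Their poses are not given: they have to be found in the camera images.
- wide_mid (a point): centre of the wide ink cartridge: matt black plastic block 90 mm long (its x axis), 44 mm wide (its y axis), 82 mm tall (z up), about 180 g, a blank pale label on its flat top; this point is 41 mm below the top. It stands in a slot of the printer's deck; while latched its top is only 3 mm above the deck, too little to grip. Slim cartridges alike, 22 mm wide, stand next to it
- wide_carriage (a joint): height in m of the spring carriage under the wide cartridge: 0 latched; pressed (about 9 N) it goes down to -0.0085 at the stop, and let go from -0.0065 or deeper it springs up to 0.030, lifting the cartridge's top to 33 mm above the deck, 49 mm of it still in the slot; let go too soon, press again. Pressed fully down once risen, it latches again
- wide_slot (a point): centre of the mouth of the wide cartridge's slot (94 x 48 mm, 2 mm play round the cartridge), level with the printer's flat deck, 115 mm above the table; axes as the printer's. Only its weight and the slot walls keep the risen cartridge in: gripped across its 44 mm width it lifts straight up
- printer: desktop label printer, fixed, 260 mm deep (x axis; front faces -x, to the robot) and 330 mm wide (y); origin under its centre, on the table. Right side (-y): grey deck 115 mm high with the cartridges, long sides along x, centres at x -60 mm, y -127 (wide), -76, -40, -4 mm; behind them a panel 21 mm high (x 45 to 115). Left side (y 35 to 165): white label-roll cover 200 mm high
- slim1_carriage (a joint): height of the carriage under the slim cartridge next to the wide one, in m: 0 latched, 0.030 sprung up (each slim one has a push-push latch like the wide one's)
- slim2_carriage (a joint): the same for the second slim cartridge
- slim3_carriage (a joint): the same for the third slim cartridge, next to the label-roll cover
- carton: open cardboard return carton, 220 mm (its x axis) x 150 mm (its y axis), 50 mm high, walls and floor 4 mm thick, side flaps hanging outwards, fixed; origin under its centre on the table. A used slim cartridge, 22 mm (along x) x 90 mm (along y) x 82 mm tall, stands in it about 74 mm to +x of its centre
- carton_clear (a point): point on the carton's inner floor (4 mm above the table) in the middle of its clear part, 30 mm to -x of the carton's centre; axes as the carton's
- soap_a_mid (a point): centre of a lavender soap bar, 88 x 62 x 30 mm, lying flat in front of the printer's label side; a second bar lies on it
- soap_b_mid (a point): centre of the cream soap bar with a red edge, 88 x 62 x 30 mm, that lies on that bar
- soap_c_mid (a point): centre of a mustard soap bar standing on its 88 x 30 mm edge, 62 mm high, behind the printer
- soap_d_mid (a point): centre of a pale soap bar, 88 x 62 x 30 mm, lying just beyond the carton's +x end
- soap_e_mid (a point): centre of a black soap bar, 88 x 62 x 30 mm, lying just before the carton's -x end
- label_roll_mid (a point): centre of a spare roll of labels standing on the table, 80 mm across and 100 mm high

How it is judged:
By the outcome, as a careful person would: the job done as asked, in the order asked, and still so for the second after the job is handed in, with the robot touching nothing.
It also fails if it takes over 59 s, if anything falls off the work surface, if the arm or the gripper's body presses on something with over 40 N, if the wrist force passes 120 N, or if a joint passes its speed limit or range.

ROBOT

A 6-joint arm with a two-finger parallel gripper is mounted at the origin on the work surface. World frame = base frame: x ahead of the robot, y to its left, z up, the work surface at z = 0. Lengths are in m, angles in rad, forces in N, time in s.
With the tool pointing down it reaches from about 0.325 to 1 m from the base axis. Payload 5.1 kg.
Tool frame: the origin (TCP) lies where the fingers leave the gripper's body, on its centre line; the fingertips stand 73 mm ahead of it and the grasp point (between the pads) lies 54 mm ahead of it (r.nose_length is the distance from the TCP to the fingertips, in m); y points along the fingers, x is the direction in which the jaws open and shut, and the axes are right-handed (so a half turn about y gives the same grasp; the last joint's range is limited). The gripper opens to 85 mm and grips with 20 to 120 N. Pads are 22 mm wide; open, the fingers measure 114 mm over their backs; the gripper's body (76 mm by 85 mm) begins 54 mm behind the grasp point. The pads swing forward as they close: fully open they stand 13 mm farther back than shut.
Start: joints at [-1.204, 0.124, 1.65, -0, 1.367, -0.083], TCP at [0.283, -0.585, 0.304] pointing down, gripper open.
Joint ranges: [-2.61, 2.61], [-1.02, 2.33], [0.03, 2.71], [-1.35, 4.49], [0.32, 2.68], [-2.91, 2.91]. Speed limits (rad/s): [2.57, 2.57, 3.14, 3.14, 3.14, 3.14].

INTERFACE

Orientations are given as a rotation vector (axis times angle).
In Python, from station import r gives the robot as it stands.
- The arm moves only by the tool apply_moves, never from a script. Its argument "moves" is a list of rows, each an object with "twist": the turn, a rotation vector about the tool's x, y, z in degrees, a list of three; "travel": the shift along the tool's x, y, z in cm, a list of three; "gripper": the opening in per cent of the stroke, from 0 (shut) to 100 (fully open). A call has 1 to 8 rows; each row is the pose to reach, as a shift and turn from the pose commanded when the call began, along the tool's axes at that moment; what a row does not reach only later rows make up. A row lasts 1/12 s, in which the tool goes at most 41.7 mm and 7.16 degrees, less where a joint would pass 70% of its speed; a pose out of reach is approached as far as the arm can. A call with a gripper value outside its range is refused whole. The fingers move at their own pace and stop on an object; "squeeze" is the grip in N (left out, the last holds). Time passes only in rows, so rows that repeat a pose let the fingers close. It gives the time, the measured TCP pose, the force and the opening at its end, in the units of the state.
- r.get_state(): the state, without advancing time (a new reading comes with each control period).
- r.camera(name): name is "scene" or "side" or "wrist"; returns the picture (384x512x3 uint8, red, green, blue); there is no depth.
- r.get_calibration(name): a dict with "camera_matrix" (3x3 intrinsics, pixels), "world_to_cam" (4x4, takes a point from world to camera coordinates). Camera axes: x right, y up, looking along -z (the intrinsics and any distortion apply to the point x, -y, -z); pixel columns grow to the right and rows downward; lengths in m; the calibration is good to about 2 mm. A picture is of the moment at which its call begins: read the wrist's pose just before it. get_calibration takes no time and is no camera call; for the wrist camera it gives the pose at the moment of the call.
- r.sign_off(): hands the job in, once; it reports no verdict.
Trained networks look in the newest picture that a camera, given by its name, has taken for a name from the list of things; names that differ only in an ending like _2 or _b are one class to them, and where a whole thing is asked for, a point or a joint stands for the part that bears it (a point fixed in the world has none). Each returns a list of dicts, best first, with "conf" (0 to 1); they miss things now and then, are a little off and sometimes report something else, mostly with a low value. They report only what shows in the picture. A call takes as long as a camera call.
- r.look_for(query, camera): "xyz" ([x, y, z] in m, in world coordinates, good to about 4 mm: the middle of the surface that is visible of it).
- r.regions_of(query, camera): "mask" (384x512 bool, what is visible of it).
The state is a dict: "time": time; "q": joint angles; "dq": joint speeds; "joint_torque": joint torques, N m; "ee_pos": TCP position; "tool_rot": TCP orientation; "wrist_force": force on the tool from outside, world axes, zero at the start; "wrist_torque": the same for the moment, N m; "width": finger opening in m.
Only numpy, scipy, OpenCV 4.12 (cv2) and the standard library are available. Lean on these libraries where they do the work, as an engineer would, in place of code of your own. Each camera call takes 0.05 s, during which the arm holds its last target. There are 200 camera calls.

## Working session

There is one attempt and no reset: what is moved stays moved. The work goes in short steps, Python scripts to look and compute and a tool call to move; the robot and the scene stay as the last step left them, time stands still between calls to the robot, and variables do not carry over. Pictures are saved under pics/ and viewed, about 8 in all and at most 12, crops included, and the job is handed in when it is done.

Besides the shell and the picture viewer there is one more tool, called as name(argument=value, ...), one argument or row to a line, values as JSON. apply_moves: Moves the arm, as the interface text tells. Its arguments: {"type":"object","properties":{"moves":{"type":"array"},"squeeze":{"type":"number"}},"required":["moves"]}

```bash
ls; mkdir -p pics; python3 - <<'E'
from station import r
import cv2,numpy as np
s=r.get_state();print(s)
ims=[]
for c in ["scene","side"]:
    im=r.camera(c);cv2.imwrite(f"pics/{c}0.png",cv2.resize(im[:,:,::-1],(800,600)))
    for q in ["wide_mid","printer","carton","soap_a_mid","label_roll_mid","slim1_carriage"]:
        print(c,q,[(np.round(d["xyz"],3).tolist(),round(d["conf"],2)) for d in r.look_for(q,c)][:5])
E
```

```text
pics
{'time': 0.0, 'q': array([-1.20359887e+00,  1.24485597e-01,  1.65167843e+00, -3.67443032e-05,
        1.36749956e+00, -8.26015950e-02]), 'dq': array([-5.55662411e-05,  1.38916868e-03,  1.04738308e-03, -2.09402506e-03,
       -2.19023797e-03,  5.46379230e-04]), 'joint_torque': array([-2.72722900e-03, -4.23621762e+01, -3.65449762e+01, -1.68193719e-04,
        7.16512193e-03,  3.17100807e-05]), 'ee_pos': array([ 0.28240924, -0.58492944,  0.30266287]), 'tool_rot': array([-1.38780452,  0.87304109, -0.87028836]), 'wrist_force': array([ 0.76034244, -0.20105518, -0.23519146]), 'wrist_torque': array([ 0.01249001, -0.00717574, -0.04829775]), 'width': 0.08513797826691297}
scene wide_mid [([0.494, 0.092, 0.12], 0.92)]
scene printer [([0.565, 0.303, 0.119], 0.73)]
scene carton [([0.564, -0.212, 0.022], 0.97)]
scene soap_a_mid [([0.398, 0.362, 0.016], 0.76)]
scene label_roll_mid [([0.446, 0.513, 0.101], 0.61), ([0.565, 0.302, 0.114], 0.46), ([0.398, 0.36, 0.015], 0.18)]
scene slim1_carriage []
side wide_mid [([0.498, 0.074, 0.114], 0.69)]
side printer [([0.594, 0.154, 0.111], 0.63)]
side carton [([0.567, -0.223, 0.008], 0.97)]
side soap_a_mid [([0.408, 0.282, 0.02], 0.49), ([0.499, 0.075, 0.114], 0.26)]
side label_roll_mid [([0.454, 0.463, 0.083], 0.55)]
side slim1_carriage []
```

View pics/scene0.png

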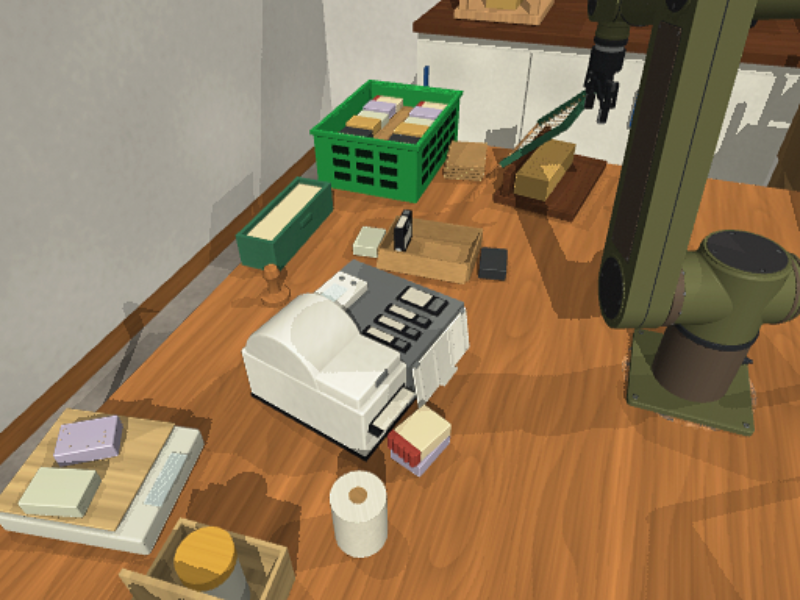

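View pics/side0.png

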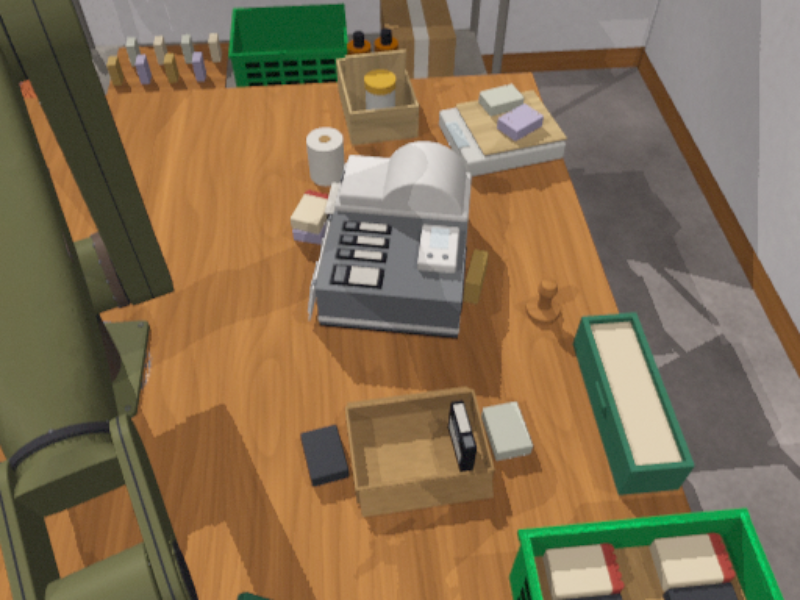

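```bash
python3 - <<'E'
from station import r
import numpy as np
from scipy.spatial.transform import Rotation as R
s=r.get_state();print(R.from_rotvec(s["tool_rot"]).as_matrix().round(3), r.nose_length)
for c in ["scene","side","wrist"]:
    k=r.get_calibration(c);print(c,{a:np.round(b,3).tolist() if not isinstance(b,str) else b for a,b in k.items()}, np.linalg.inv(k["world_to_cam"])[:3,3])
E
```

```text
[[ 0.435  0.     0.901]
 [-0.901 -0.     0.435]
 [ 0.    -1.     0.   ]] 0.0726
scene {'camera_matrix': [[371.018, 0.0, 246.505], [0.0, 371.018, 189.417], [0.0, 0.0, 1.0]], 'world_to_cam': [[-0.929, -0.369, -0.02, 0.565], [0.222, -0.602, 0.767, -0.157], [-0.295, 0.708, 0.641, -1.089], [0.0, 0.0, 0.0, 1.0]]} [0.23868669 0.8853529  0.82969861]
side {'camera_matrix': [[469.586, 0.0, 257.629], [0.0, 469.586, 189.008], [0.0, 0.0, 1.0]], 'world_to_cam': [[0.995, -0.099, 0.01, -0.573], [0.07, 0.771, 0.633, -0.135], [-0.07, -0.629, 0.774, -1.318], [0.0, 0.0, 0.0, 1.0]]} [ 0.48728735 -0.78223495  1.11097404]
wrist {'camera_matrix': [[288.13, 0.0, 250.43], [0.0, 288.13, 192.58], [0.0, 0.0, 1.0]], 'world_to_cam': [[0.434, -0.901, 0.0, -0.651], [0.862, 0.415, -0.291, 0.037], [0.262, 0.126, 0.957, -0.379], [0.0, 0.0, 0.0, 1.0]]} [ 0.34964615 -0.55366002  0.37350935]
```

apply_moves(
  moves=[
    {"twist":[0,26,0],"travel":[-24,-10,34],"gripper":0},
    {"twist":[0,26,0],"travel":[-24,-10,34],"gripper":0},
    {"twist":[0,26,0],"travel":[-24,-10,34],"gripper":0},
    {"twist":[0,26,0],"travel":[-24,-10,34],"gripper":0},
    {"twist":[0,26,0],"travel":[-24,-10,34],"gripper":0},
    {"twist":[0,26,0],"travel":[-24,-10,34],"gripper":0},
    {"twist":[0,26,0],"travel":[-24,-10,34],"gripper":0},
    {"twist":[0,26,0],"travel":[-24,-10,34],"gripper":0},
  ],
)

```text
time: 1.37
ee_pos: [0.4402, -0.3, 0.3826]
tool_rot: [-1.207, 1.212, -1.213]
wrist_force: [0.5, 0.4, 0.3]
width: 0.0002
```

```bash
cat > h.py <<'E'
from station import r
import numpy as np,cv2
from scipy.spatial.transform import Rotation as R
def proj(c,P,k=None):
    k=k or r.get_calibration(c);P=np.atleast_2d(P);q=(k["world_to_cam"]@np.c_[P,np.ones(len(P))].T)[:3]
    u=k["camera_matrix"]@np.array([q[0],-q[1],-q[2]]);return (u[:2]/u[2]).T
def back(c,uv,z,k=None):
    k=k or r.get_calibration(c);uv=np.atleast_2d(uv);d=np.linalg.inv(k["camera_matrix"])@np.c_[uv,np.ones(len(uv))].T
    d=k["world_to_cam"][:3,:3].T@np.array([d[0],-d[1],-d[2]]);o=np.linalg.inv(k["world_to_cam"])[:3,3]
    return np.array([o+dd*(z-o[2])/dd[2] for dd in d.T])
def pose():
    s=r.get_state();return s["ee_pos"],R.from_rotvec(s["tool_rot"]).as_matrix()
E
python3 - <<'E'
from h import *
im0=r.camera("wrist");k=r.get_calibration("wrist");im=r.camera("wrist")
np.savez("w1.npz",im=im,**k)
print(pose())
cv2.imwrite("pics/w1.png",cv2.resize(im[:,:,::-1],(800,600)))
for q in ["carton","wide_mid","soap_e_mid","printer"]:
    print(q,[(np.round(d["xyz"],3).tolist(),round(d["conf"],2)) for d in r.look_for(q,"wrist")][:5])
E
```

```text
(array([ 0.44220732, -0.29806683,  0.3846073 ]), array([[ 0.00274611,  0.0044888 ,  0.99998615],
       [-0.999995  , -0.00155268,  0.0027531 ],
       [ 0.00156502, -0.99998872,  0.00448452]]))
carton [([0.564, -0.212, 0.003], 0.77)]
wide_mid []
soap_e_mid [([0.428, -0.209, 0.031], 0.62)]
printer [([0.431, -0.212, 0.029], 0.75), ([0.542, 0.042, 0.033], 0.65)]
```

View pics/w1.png

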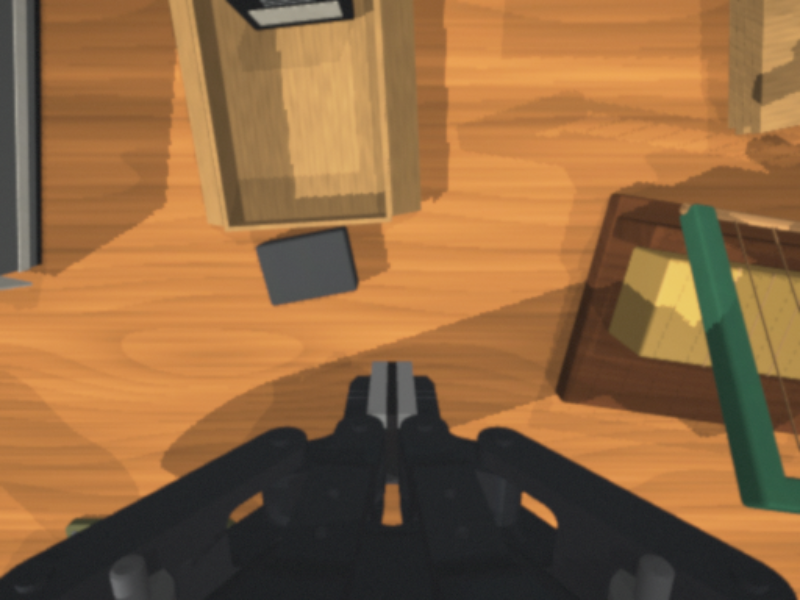

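apply_moves(
  moves=[
    {"twist":[0,0,0],"travel":[-36,2,-3],"gripper":0},
    {"twist":[0,0,0],"travel":[-36,2,-3],"gripper":0},
    {"twist":[0,0,0],"travel":[-36,2,-3],"gripper":0},
    {"twist":[0,0,0],"travel":[-36,2,-3],"gripper":0},
    {"twist":[0,0,0],"travel":[-36,2,-3],"gripper":0},
    {"twist":[0,0,0],"travel":[-36,2,-3],"gripper":0},
    {"twist":[0,0,0],"travel":[-36,2,-3],"gripper":0},
    {"twist":[0,0,0],"travel":[-36,2,-3],"gripper":0},
  ],
)

```text
time: 2.33
ee_pos: [0.4129, 0.0302, 0.3628]
tool_rot: [-1.206, 1.215, -1.215]
wrist_force: [1.9, -0.5, 0.2]
width: 0.0002
```

```bash
python3 - <<'E'
from h import *
for i in range(4): r.camera("wrist")
k=r.get_calibration("wrist");im=r.camera("wrist")
np.savez("w2.npz",im=im,**k)
print(pose())
cv2.imwrite("pics/w2.png",cv2.resize(im[:,:,::-1],(800,600)))
for q in ["wide_mid","slim1_carriage"]:
    print(q,[(np.round(d["xyz"],4).tolist(),round(d["conf"],2)) for d in r.look_for(q,"wrist")][:5])
    for d in r.regions_of(q,"wrist"):
        m=d["mask"].astype(np.uint8);y,x=np.nonzero(m);b=cv2.minAreaRect(np.c_[x,y].astype(np.float32));print(d["conf"],b,back("wrist",cv2.boxPoints(b),.118,k).round(4).tolist())
E
```

```text
(array([0.41359724, 0.02887171, 0.36293571]), array([[-5.15897715e-03, -8.54576762e-04,  9.99986327e-01],
       [-9.99986523e-01, -5.78489765e-04, -5.15947252e-03],
       [ 5.82891021e-04, -9.99999468e-01, -8.51580829e-04]]))
wide_mid [([0.4976, 0.0789, 0.1184], 0.96)]
0.79 ((198.47438049316406, 91.15801239013672), (46.660743713378906, 92.3610610961914), 9.211027145385742) [[0.4593, 0.1173, 0.118], [0.5474, 0.095, 0.118], [0.5405, 0.0499, 0.118], [0.4511, 0.0682, 0.118]]
slim1_carriage []
0.69 ((73.01192474365234, 159.68299865722656), (49.00339126586914, 27.57708168029785), 75.65067291259766) [[0.4531, 0.2413, 0.118], [0.4602, 0.2112, 0.118], [0.4077, 0.2068, 0.118], [0.3998, 0.2384, 0.118]]
```

View pics/w2.png

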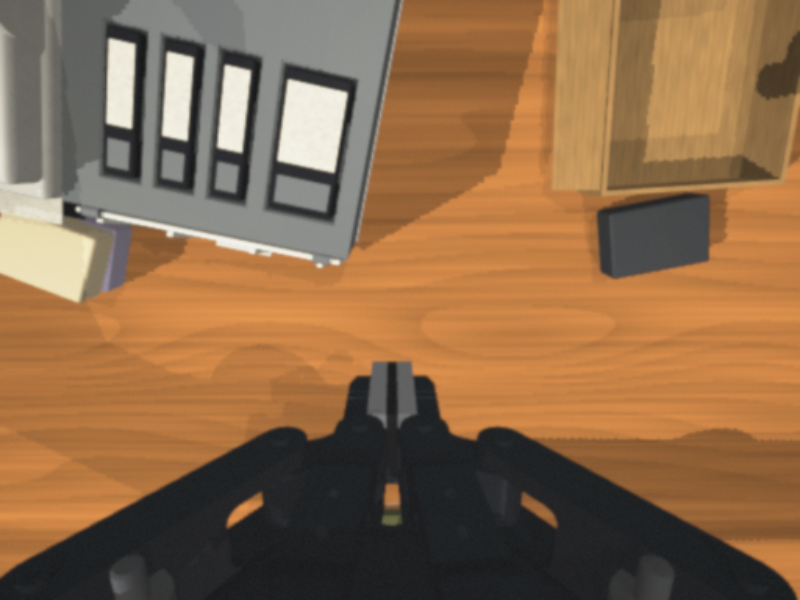

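```bash
python3 - <<'E'
from h import *
d=np.load("w2.npz");k=dict(camera_matrix=d["camera_matrix"],world_to_cam=d["world_to_cam"]);im=d["im"]
hsv=cv2.cvtColor(im,cv2.COLOR_RGB2HSV)
g=cv2.cvtColor(im,cv2.COLOR_RGB2GRAY)
dark=(g<70).astype(np.uint8);dark[170:]=0
n,l,st,c=cv2.connectedComponentsWithStats(dark)
for i in range(1,n):
    if st[i,4]>150:
        p=np.argwhere(l==i)[:,::-1]
        w=back("w",p,.115,k)[:,:2];b=cv2.minAreaRect((w*1000).astype(np.float32))
        bp=cv2.boxPoints(b)
        e=max([bp[1]-bp[0],bp[2]-bp[1]],key=np.linalg.norm);print(st[i],np.round(b[0],1),np.round(b[1],1),"yaw",np.degrees(np.arctan2(e[1],e[0])).round(1))
s=512/800
print("deck corner/front", back("w",np.array([[345,260],[402,0]])*s,.115,k).round(4).tolist())
# carton from w2 rim near end and w1
print("w2 rim",back("w",np.array([[603,191],[790,182],[620,0]])*s,.05,k).round(4).tolist())
d=np.load("w1.npz");k1=dict(camera_matrix=d["camera_matrix"],world_to_cam=d["world_to_cam"])
print("w1 rim",back("w",np.array([[228,227],[390,217],[191,0],[384,0]])*s,.05,k1).round(4).tolist())
E
```

```text
[  66   14   28  102 1036] [525.4 202.9] [25.1 92.8] yaw -12.2
[485  21  27  42 599] [ 545.4 -217.6] [34.2 25.3] yaw 14.5
[100  24  31  99 957] [517.5 167.9] [25.  92.2] yaw -12.2
[134  32  33  98 963] [510.2 132.8] [25.  92.2] yaw -12.0
[ 171   41   57  100 1246] [499.5  83.3] [47.  91.6] yaw -11.9
[383 124  70  46 611] [ 443.9 -154.2] [41.2 74.4] yaw -79.4
deck corner/front [[0.422, 0.0623, 0.115], [0.5837, 0.0218, 0.115]]
w2 rim [[0.4656, -0.1462, 0.05], [0.4721, -0.299, 0.05], [0.6027, -0.1405, 0.05]]
w1 rim [[0.4661, -0.1488, 0.05], [0.475, -0.2939, 0.05], [0.6431, -0.138, 0.05], [0.6431, -0.2893, 0.05]]
```

apply_moves(
  moves=[
    {"twist":[0,11.7,0],"travel":[-5.5,4,8.6],"gripper":0},
    {"twist":[0,11.7,0],"travel":[-5.5,8,8.6],"gripper":0},
    {"twist":[0,11.7,0],"travel":[-5.5,12,8.6],"gripper":0},
    {"twist":[0,11.7,0],"travel":[-5.5,15.5,8.6],"gripper":0},
    {"twist":[0,11.7,0],"travel":[-5.5,15.5,8.6],"gripper":0},
    {"twist":[0,11.7,0],"travel":[-5.5,15.5,8.6],"gripper":0},
    {"twist":[0,11.7,0],"travel":[-5.5,15.5,8.6],"gripper":0},
  ],
)

```text
time: 3.37
ee_pos: [0.4989, 0.0834, 0.2064]
tool_rot: [-1.107, 1.366, -1.36]
wrist_force: [-0.4, 1.2, 0.7]
width: 0.0001
```

```bash
python3 - <<'E'
from h import *
r.camera("side");r.camera("side");p,M=pose();print(p,M.round(3))
im=r.camera("side");cv2.imwrite("pics/s2.png",cv2.resize(im[90:290,150:350,::-1],(600,600),interpolation=cv2.INTER_CUBIC))
E
```

```text
[0.50083724 0.08367583 0.21069402] [[-0.208  0.003  0.978]
 [-0.978  0.    -0.208]
 [-0.001 -1.     0.003]]
```

View pics/s2.png

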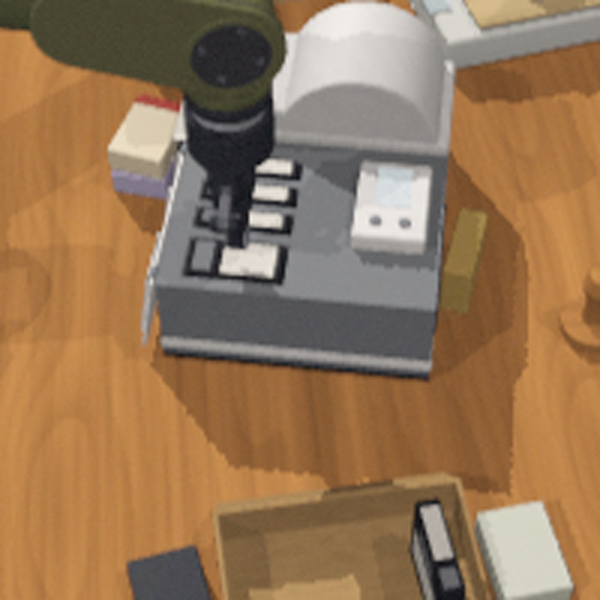

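apply_moves(
  moves=[
    {"twist":[0,0,0],"travel":[0,1.5,0],"gripper":0},
    {"twist":[0,0,0],"travel":[0,2.0,0],"gripper":0},
    {"twist":[0,0,0],"travel":[0,2.4,0],"gripper":0},
    {"twist":[0,0,0],"travel":[0,2.6,0],"gripper":0},
    {"twist":[0,0,0],"travel":[0,2.8,0],"gripper":0},
    {"twist":[0,0,0],"travel":[0,2.8,0],"gripper":0},
    {"twist":[0,0,0],"travel":[0,2.8,0],"gripper":0},
  ],
)

```text
time: 4.1
ee_pos: [0.5008, 0.0843, 0.1839]
tool_rot: [-1.101, 1.358, -1.363]
wrist_force: [-3.5, -1.2, 7.0]
width: 0.0004
```

apply_moves(
  moves=[
    {"twist":[0,0,0],"travel":[0,0.2,0],"gripper":0},
    {"twist":[0,0,0],"travel":[0,0.2,0],"gripper":0},
    {"twist":[0,0,0],"travel":[0,0.2,0],"gripper":0},
  ],
)

```text
time: 4.35
ee_pos: [0.5008, 0.0843, 0.1821]
tool_rot: [-1.101, 1.358, -1.363]
wrist_force: [-3.2, -1.5, 8.9]
width: 0.0001
```

apply_moves(
  moves=[
    {"twist":[0,0,0],"travel":[0,-3,0],"gripper":0},
    {"twist":[0,0,0],"travel":[0,-6,0],"gripper":0},
    {"twist":[0,0,0],"travel":[0,-9,0],"gripper":100},
    {"twist":[0,0,0],"travel":[0,-9,0],"gripper":100},
    {"twist":[0,0,0],"travel":[0,-9,0],"gripper":100},
    {"twist":[0,0,0],"travel":[0,-9,0],"gripper":100},
  ],
)

```text
time: 4.85
ee_pos: [0.4996, 0.0844, 0.2691]
tool_rot: [-1.102, 1.36, -1.361]
wrist_force: [-0.8, -1.1, -0.2]
width: 0.0481
```

```bash
python3 - <<'E'
from h import *
for i in range(3): r.camera("wrist")
p,M=pose();print(p,M.round(3),r.get_state()["wrist_force"],r.get_state()["width"])
k=r.get_calibration("wrist");a=r.camera("wrist");b=r.camera("side")
for c in ["side","scene"]:
    r.camera(c);print(c,[(np.round(d["xyz"],4).tolist(),round(d["conf"],2)) for d in r.look_for("wide_mid",c)][:5])
np.savez("w3.npz",im=a,**k)
cv2.imwrite("pics/w3.png",np.hstack([cv2.resize(a[:,:,::-1],(440,330)),cv2.resize(b[90:240,150:310,::-1],(352,330),interpolation=cv2.INTER_CUBIC)]))
E
```

```text
[0.49890533 0.08441575 0.26686566] [[-0.207 -0.003  0.978]
 [-0.978 -0.    -0.207]
 [ 0.001 -1.    -0.003]] [-0.74941869  0.2126558  -0.05679571] 0.07010283460154333
side [([0.5036, 0.0655, 0.1459], 0.9)]
scene [([0.4931, 0.1008, 0.1444], 0.83)]
```

View pics/w3.png

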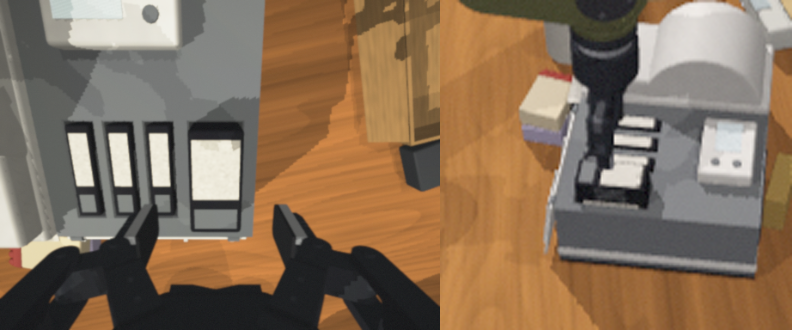

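apply_moves(
  moves=[
    {"twist":[0,0,0],"travel":[0.1,0,0],"gripper":100},
    {"twist":[0,0,0],"travel":[0.1,2.5,0],"gripper":100},
    {"twist":[0,0,0],"travel":[0.1,5,0],"gripper":100},
    {"twist":[0,0,0],"travel":[0.1,6.5,0],"gripper":100},
    {"twist":[0,0,0],"travel":[0.1,7.2,0],"gripper":100},
    {"twist":[0,0,0],"travel":[0.1,7.2,0],"gripper":100},
    {"twist":[0,0,0],"travel":[0.1,7.2,0],"gripper":60},
    {"twist":[0,0,0],"travel":[0.1,7.2,0],"gripper":30},
  ],
  squeeze=40,
)

```text
time: 5.97
ee_pos: [0.5003, 0.0836, 0.1979]
tool_rot: [-1.101, 1.359, -1.362]
wrist_force: [0.1, 0.2, -0.8]
width: 0.0643
```

apply_moves(
  moves=[
    {"twist":[0,0,0],"travel":[0,0,0],"gripper":30},
    {"twist":[0,0,0],"travel":[0,0,0],"gripper":30},
    {"twist":[0,0,0],"travel":[0,0,0],"gripper":30},
    {"twist":[0,0,0],"travel":[0,0,0],"gripper":30},
    {"twist":[0,0,0],"travel":[0,0,0],"gripper":30},
  ],
)

```text
time: 6.38
ee_pos: [0.5002, 0.0837, 0.1975]
tool_rot: [-1.101, 1.359, -1.362]
wrist_force: [1.5, 0.5, 1.9]
width: 0.0432
```

apply_moves(
  moves=[
    {"twist":[0,0,0],"travel":[0,-0.5,0],"gripper":30},
    {"twist":[0,0,0],"travel":[0,-1.5,0],"gripper":30},
    {"twist":[0,0,0],"travel":[0,-2.5,0],"gripper":30},
    {"twist":[0,0,0],"travel":[0,-4,0],"gripper":30},
    {"twist":[0,0,0],"travel":[0,-5.5,0],"gripper":30},
    {"twist":[0,0,0],"travel":[0,-7,0],"gripper":30},
    {"twist":[0,0,0],"travel":[0,-8,0],"gripper":30},
    {"twist":[0,0,0],"travel":[0,-8,0],"gripper":30},
  ],
)

```text
time: 7.05
ee_pos: [0.5004, 0.0836, 0.2797]
tool_rot: [-1.099, 1.358, -1.362]
wrist_force: [0.4, -0.0, -1.1]
width: 0.0434
```

```bash
python3 - <<'E'
from h import *
for i in range(3): r.camera("wrist")
p,M=pose();print(p,M.round(3),r.get_state()["wrist_force"],r.get_state()["width"])
yaw=np.radians(3);t=np.array([.547,-.217,p[2]]);print("to clear, tool cm",(M.T@(t-p)*100).round(2),"twist y",np.degrees(np.arctan2(M[1,2],M[0,2])-yaw).round(1))
a=r.camera("wrist");b=r.camera("side")
cv2.imwrite("pics/w4.png",np.hstack([cv2.resize(a[:,:,::-1],(400,300)),cv2.resize(b[90:300,150:360,::-1],(400,300),interpolation=cv2.INTER_CUBIC)]))
E
```

```text
[0.49898926 0.08352348 0.27565011] [[-0.207 -0.001  0.978]
 [-0.978 -0.    -0.207]
 [ 0.    -1.    -0.001]] [ 0.7346466   1.33673664 -1.55555076] 0.04319383524911364
to clear, tool cm [28.41 -0.   10.91] twist y -14.9
```

View pics/w4.png

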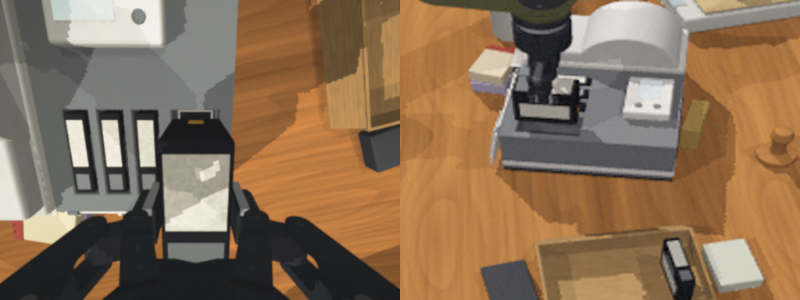

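apply_moves(
  moves=[
    {"twist":[0,-1,0],"travel":[2,0,0.8],"gripper":30},
    {"twist":[0,-3,0],"travel":[5,0,1.9],"gripper":30},
    {"twist":[0,-6,0],"travel":[9,0,3.5],"gripper":30},
    {"twist":[0,-9,0],"travel":[13,0,5],"gripper":30},
    {"twist":[0,-11,0],"travel":[17,0,6.5],"gripper":30},
    {"twist":[0,-13,0],"travel":[21,0,8.1],"gripper":30},
    {"twist":[0,-14,0],"travel":[24,0,9.2],"gripper":30},
    {"twist":[0,-14.9,0],"travel":[26.4,0,10.2],"gripper":30},
  ],
)

```text
time: 7.97
ee_pos: [0.5442, -0.1989, 0.2751]
tool_rot: [-1.234, 1.173, -1.171]
wrist_force: [1.8, 0.7, -1.8]
width: 0.0433
```

```bash
python3 - <<'E'
from h import *
for i in range(3): r.camera("wrist")
p,M=pose();print(p,M.round(3),r.get_state()["width"])
k=r.get_calibration("wrist");a=r.camera("wrist");b=r.camera("side")
print("carton",[np.round(d["xyz"],4).tolist() for d in r.look_for("carton","side")])
# overlay carton model
im=b.copy();yaw=np.radians(3);Rz=R.from_euler("z",yaw).as_matrix();c0=np.array([.579,-.2165,0])
for z in (.05,):
  for hx,hy,col in ((.11,.075,(255,0,0)),(.106,.071,(0,255,255))):
    P=np.array([[sx*hx,sy*hy,z] for sx,sy in((-1,-1),(-1,1),(1,1),(1,-1))])@Rz.T+c0
    cv2.polylines(im,[np.round(proj("side",P)*8).astype(int)],True,col,1,cv2.LINE_AA,3)
    cv2.polylines(a,[np.round(proj("w",P,k)*8).astype(int)],True,col,1,cv2.LINE_AA,3)
cv2.imwrite("pics/w5.png",np.hstack([cv2.resize(a[:,:,::-1],(400,300)),cv2.resize(im[210:345,200:350,::-1],(400,360),interpolation=cv2.INTER_CUBIC)[:300]]))
t=np.array([.549,-.2181,p[2]]);print("tool cm",(M.T@(t-p)*100).round(2),"twist y",np.degrees(np.arctan2(M[1,2],M[0,2])-yaw).round(1))
E
```

```text
[ 0.54426785 -0.19744243  0.27491718] [[ 0.049 -0.002  0.999]
 [-0.999  0.001  0.049]
 [-0.001 -1.    -0.002]] 0.04314703871958511
carton [[0.5669, -0.226, 0.0048], [0.725, -0.2095, 0.0323]]
tool cm [ 2.09 -0.    0.37] twist y -0.2
```

View pics/w5.png

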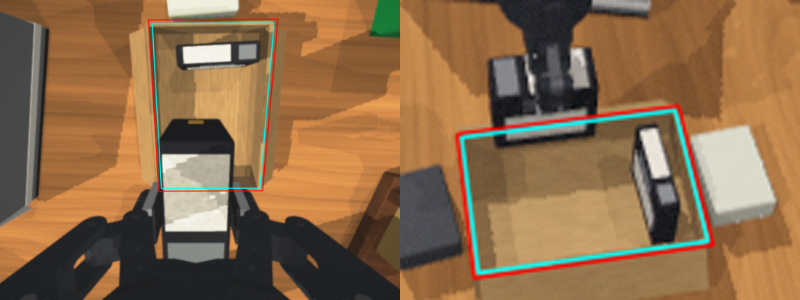

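apply_moves(
  moves=[
    {"twist":[0,0,0],"travel":[2.1,0,0.4],"gripper":30},
    {"twist":[0,0,0],"travel":[2.1,2,0.4],"gripper":30},
    {"twist":[0,0,0],"travel":[2.1,5,0.4],"gripper":30},
    {"twist":[0,0,0],"travel":[2.1,8,0.4],"gripper":30},
    {"twist":[0,0,0],"travel":[2.1,11,0.4],"gripper":30},
    {"twist":[0,0,0],"travel":[2.1,12.5,0.4],"gripper":30},
    {"twist":[0,0,0],"travel":[2.1,13,0.4],"gripper":30},
    {"twist":[0,0,0],"travel":[2.1,13,0.4],"gripper":30},
  ],
)

```text
time: 8.93
ee_pos: [0.5489, -0.2149, 0.1446]
tool_rot: [-1.235, 1.173, -1.167]
wrist_force: [-0.5, 0.8, -1.1]
width: 0.0426
```

apply_moves(
  moves=[
    {"twist":[0,0,0],"travel":[0,0.3,0],"gripper":30},
    {"twist":[0,0,0],"travel":[0,0.6,0],"gripper":30},
    {"twist":[0,0,0],"travel":[0,0.7,0],"gripper":30},
    {"twist":[0,0,0],"travel":[0,0.7,0],"gripper":30},
    {"twist":[0,0,0],"travel":[0,0.7,0],"gripper":30},
  ],
)

```text
time: 9.35
ee_pos: [0.5502, -0.2168, 0.1402]
tool_rot: [-1.233, 1.17, -1.172]
wrist_force: [0.3, -0.5, -1.9]
width: 0.0432
```

apply_moves(
  moves=[
    {"twist":[0,0,0],"travel":[0,0.2,0],"gripper":30},
    {"twist":[0,0,0],"travel":[0,0.3,0],"gripper":30},
    {"twist":[0,0,0],"travel":[0,0.4,0],"gripper":30},
    {"twist":[0,0,0],"travel":[0,0.4,0],"gripper":30},
    {"twist":[0,0,0],"travel":[0,0.4,0],"gripper":30},
  ],
)

```text
time: 9.77
ee_pos: [0.5499, -0.2167, 0.1363]
tool_rot: [-1.233, 1.171, -1.171]
wrist_force: [-3.5, 2.4, 4.8]
width: 0.0432
```

apply_moves(
  moves=[
    {"twist":[0,0,0],"travel":[0,0,0],"gripper":60},
    {"twist":[0,0,0],"travel":[0,0,0],"gripper":80},
    {"twist":[0,0,0],"travel":[0,0,0],"gripper":80},
    {"twist":[0,0,0],"travel":[0,0,0],"gripper":80},
    {"twist":[0,0,0],"travel":[0,0,0],"gripper":80},
    {"twist":[0,0,0],"travel":[0,0,0],"gripper":80},
  ],
)

```text
time: 10.27
ee_pos: [0.5498, -0.2166, 0.1352]
tool_rot: [-1.233, 1.171, -1.171]
wrist_force: [0.4, 0.3, 0.0]
width: 0.0683
```

apply_moves(
  moves=[
    {"twist":[0,0,0],"travel":[0,-1,0],"gripper":80},
    {"twist":[0,0,0],"travel":[0,-3,0],"gripper":80},
    {"twist":[0,0,0],"travel":[0,-6,0],"gripper":80},
    {"twist":[0,0,0],"travel":[0,-9,0],"gripper":80},
    {"twist":[0,0,0],"travel":[0,-12,0],"gripper":80},
    {"twist":[0,0,0],"travel":[0,-16,-3],"gripper":80},
    {"twist":[0,0,0],"travel":[0,-20,-6],"gripper":80},
    {"twist":[0,0,0],"travel":[0,-22,-6],"gripper":80},
  ],
)

```text
time: 10.93
ee_pos: [0.4878, -0.2194, 0.3576]
tool_rot: [-1.234, 1.171, -1.171]
wrist_force: [1.5, 0.5, 0.3]
width: 0.0689
```

```bash
python3 - <<'E'
from h import *
for i in range(3): r.camera("wrist")
s=r.get_state();print(s["time"],s["ee_pos"],s["width"],s["wrist_force"])
a=r.camera("wrist");b=r.camera("side");c=r.camera("scene")
for q in ["wide_mid","carton"]:
  for n in ["wrist","side","scene"]: print(q,n,[(np.round(d["xyz"],3).tolist(),round(d["conf"],2)) for d in r.look_for(q,n)])
cv2.imwrite("pics/f.png",np.hstack([cv2.resize(a[:,:,::-1],(400,300)),cv2.resize(b[60:345,150:380,::-1],(400,496),interpolation=cv2.INTER_CUBIC)[60:360]]))
cv2.imwrite("pics/f2.png",cv2.resize(c[100:330,140:350,::-1],(548,600),interpolation=cv2.INTER_CUBIC))
E
```

```text
11.0833 [ 0.49025879 -0.22033622  0.36087829] 0.06872316195761113 [-0.06899363 -0.05837523 -0.30107862]
wide_mid wrist [([0.55, -0.219, 0.086], 0.88)]
wide_mid side [([0.548, -0.241, 0.081], 0.58), ([0.578, -0.243, 0.024], 0.5), ([0.424, -0.218, 0.032], 0.4)]
wide_mid scene [([0.547, -0.196, 0.063], 0.59)]
carton wrist [([0.586, -0.203, 0.013], 0.88)]
carton side [([0.58, -0.242, 0.021], 0.55)]
carton scene [([0.569, -0.138, 0.029], 0.63)]
```

View pics/f.png

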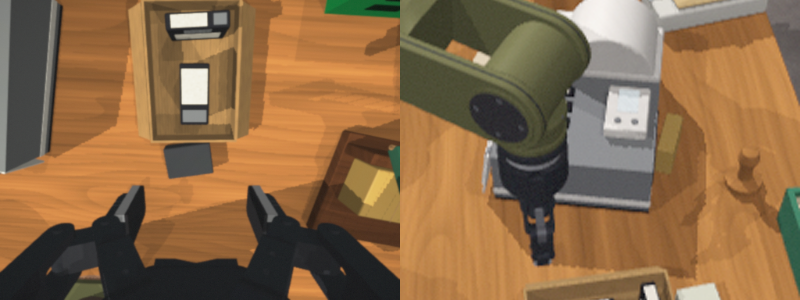

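View pics/f2.png

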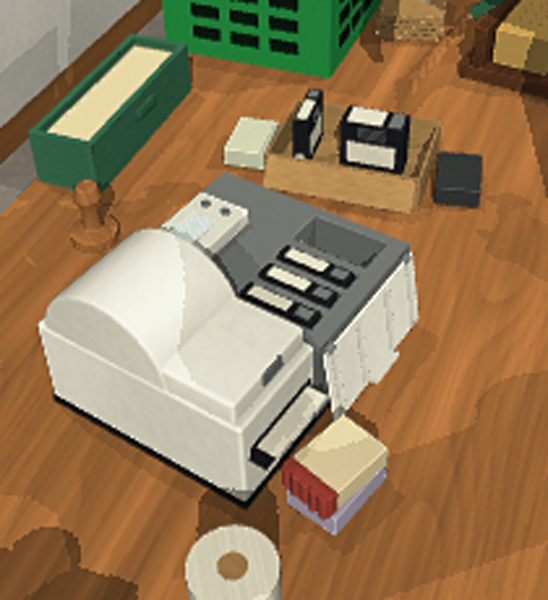

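The views show the wide cartridge upright in the carton, at (195,93) in the wrist view and (375,140) in the scene view. Its slot is empty at (343,240), the three slim cartridges are still latched, and the soap bars and roll have not moved.

```bash
python3 -c "
from station import r
print(r.sign_off())"
```

```text
the job is handed in; nothing more can be done
None
```

The spent wide cartridge is out of the printer and stands upright in the return carton, beside the used slim one. I handed the job in at about 11 s of the 59 s allowed.

- **Release:** I pressed the cartridge with shut fingers at about 9 N to roughly -8.5 mm. It sprang up on the first press.
- **Transfer:** I gripped it across its 44 mm width at 40 N, lifted it straight out and set it on the carton floor. The contact force there was about 5 N.
- **Position:** In the last wrist view, the top of the cartridge was at (0.550, -0.219, 0.086). That matches standing on the carton floor in the middle of the clear part.
- **Surroundings:** The slot is empty and the three slim cartridges are still latched. The two soap bars by the carton, the stack of two in front of the printer and the label roll look undisturbed. The gripper was well clear and touched nothing, with wrist force near zero.
- **Checks that disagreed:** In the last pictures, the side view also gave two weaker, wrong matches for the wide cartridge (confidence 0.5 and 0.4). The scene view put the middle of its visible surface about 2 cm lower and to one side, which is expected because it also sees the cartridge's side face.

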